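# Park and lock the food holder on the mandoline slicer

### The job

Slicing is done: make the mandoline safe to leave standing. Set the green food holder astride the slicer's two sloping rails, slide it down under the claws until it is home against the stops over the blade, then turn the red lever fully across its upper end to lock it in. Do not knock or shift the mug, glass, bowl, soap pump or onion.

Things in the scene. Friction and masses are not known exactly. Their poses are not given: they have to be found in the camera images.
- food_holder: Loose hand guard of the slicer: green saddle, black grip block on top; 0.18 to 0.29 kg; same when turned half round. Origin: centre of its underside (foot of the skirts); x along the rails, y across, z up. Plate 90 (x) by 101 (y) mm, z 12 to 17; deck 60 (x) by 101 (y) on it up to z 26.5 leaves a thin flange, 15 mm long, at each x end. Skirts down both y sides, z 0 to 12.
- holder_grip (a point): Middle of the holder's black grip block (45 mm above the holder's origin, axes as the holder): 60 mm in x by 40 mm in y, upright sides, from z 26 to 64 above the origin; best held across y. The skirts' inner faces are 93 mm apart, flaring to about 99 mm at the foot; 107 mm wide over all.
- slicer: The mandoline slicer, fixed to the worktop: white rails, steel bed, two wire legs under its high end, black handle loop at the top. Origin: on the worktop right below slicer_bed's origin. It slopes at 25 degrees, rising along its own +x, roughly away from the robot.
- slicer_bed: Sloping frame of the slicer. Its origin and axes are those the holder has when fully home (or turned half round about z), 69 mm above the worktop; x up the slope, y across it (left, seen from the low end), z square off the slope. Bed plate and blade lie below z 0. A bracket (below z -4) and a post carry the lever on the +y side.
- rails (a point): A handy set-down point on slicer_bed: midway between the rails, level with their tops, at x 55, y 0, z 12 mm in its frame. Two straight rails along x, from -120 to 180, 6 mm wide, outer faces at y +-44, tops at z 12. The holder's plate rests on them, skirts outside, 2.5 mm play a side. Set down gently it stays put by friction; 1 N slides it down.
- claws (a point): Midway between the two claws on slicer_bed (x -41, z 21 mm in its frame). Each rail has a stop with its face at x -45.5 and a claw over it reaching up the slope to x -36.5, underside z 20 to 22, top z 27. The holder's lower flange (top z 17) slides under them, so the holder must be set down with its origin at x above 15, then slid down to x 0.
- lever_pivot (a point): Pivot of the red lever, at x 37, y 66, z 19.5 mm in slicer_bed's frame; the turning axis is slicer_bed's z. The lever is a flat bar 40 mm long from the pivot and 10 mm wide, z 19.5 to 26, hub 17 mm wide, with an upright tab on its outer end.
- lever_tab (a point): Middle of the lever's upright tab, 33 mm from the pivot axis, at z 37 in slicer_bed's frame. Tab 12 mm along the lever by 9 mm thick, from the bar's top (z 26) up to z 48. Site axes: x along the lever outwards, z as slicer_bed. Push it round with closed fingers (about 1.5 N) or pinch it.
- lock_lever (a joint): Angle of the red lever, 0 to 2.18 rad, clockwise from above. 0: points up the slope and 0.61 rad outwards to +y; 0.61: straight up the slope; 2.18 (end stop, locked): points across to -y over the holder's upper flange, 2 mm up-slope of its deck, so the holder can neither slide up nor lift. Starts at 0 to 0.35, stays where left. Runs against the holder if that is well short of home.
- mug_a: Plain white mug with a thin red rim line, standing on the worktop, 82 x 112 x 94 mm with its handle, origin under the middle of its outline. Bystander.
- glass_a: Clear drinking glass on the worktop, right of the slicer, 76 mm wide, 86 mm high, origin under its middle. Bystander.
- blue_bowl: Light blue bowl, 150 mm wide, 70 mm high, origin under its middle. Bystander.
- soap_pump: White and pink soap pump bottle, 71 x 82 x 179 mm, origin under its middle. Bystander.
- onion_a: Brown onion on the chopping board, 82 x 83 x 94 mm, origin under its middle. Bystander.

How it is judged:
At the end, for the whole second after the job is handed in: The food holder sits on both rails, home against the stops under the claws (within 5 mm along and across the rails, 4 mm in height, 4 degrees flat, 5 degrees straight), the red lever is turned across its upper end to within 0.15 rad of its end stop, and everything is at rest and released (x of food_holder in the frame of slicer_bed between -0.005 and 0.005 m and y of food_holder in the frame of slicer_bed between -0.005 and 0.005 m and z of food_holder in the frame of slicer_bed between -0.004 and 0.004 m and angle between the z axis of food_holder and the z axis of slicer_bed, either way round below 0.07 rad and angle between the x axis of food_holder and the x axis of slicer_bed, either way round below 0.09 rad and value of joint lock_lever above 2.03 rad and linear speed of food_holder below 0.01 m/s); the robot touches nothing.
It fails at once if a bystander (mug, glass, bowl, soap pump or onion) is shifted more than 4 cm or knocked over (distance of any of mug_a, glass_a, blue_bowl, soap_pump, onion_a from where it was at the start of the episode above 0.04 m or angle between any of mug_a, glass_a, blue_bowl, soap_pump's own z axis and vertical above 0.6 rad).
It also fails if it takes over 64 s, if anything falls off the work surface, if the arm or the gripper's body presses on something with over 40 N, if the wrist force passes 120 N, or if a joint passes its speed limit or range.

### The arm

A 6-joint arm with a two-finger parallel gripper is mounted at the origin on a cart in front of the work surface, level with it; the furniture and walls round the work are solid. World frame = base frame: x ahead of the robot, y to its left, z up, the work surface at z = 0. Lengths are in m, angles in rad, forces in N, time in s.
With the tool pointing down it reaches from about 0.3 to 0.75 m from the base axis. Payload 8.5 kg.
Tool frame: the origin (TCP) lies midway between the tips of the shut fingers; the grasp point (between the pads) lies 19 mm behind it; z points along the fingers, y is the line along which they close (so a half turn about z gives the same grasp; the last joint's range is limited). The gripper opens to 85 mm and grips with 20 to 120 N. Pads are 22 mm wide; open, the fingers measure 114 mm over their backs; the gripper's body (76 mm by 85 mm) begins 54 mm behind the grasp point. The pads swing forward as they close: fully open they stand 13 mm farther back than shut.
Start: joints at [-1.517, 0.381, 1.297, -0, 1.464, -0.215], TCP at [0.146, -0.53, 0.231] pointing down, gripper open.
Joint ranges: [-3.11, 3.11], [-0.89, 2.33], [0.22, 2.48], [-1.42, 4.56], [0.17, 2.85], [-2.88, 2.88]. Speed limits (rad/s): [2.39, 2.39, 3.14, 3.14, 3.14, 3.14].

### API

Orientations are given as a unit quaternion [w, x, y, z].
In Python, from cell import robot gives the robot as it stands.
- The arm moves only by the tool apply_moves, never from a script. Its argument "targets" is a list of rows, each a list of 7 numbers: the shift along the tool's x, y, z as a fraction of full scale, then the turn, a rotation vector about the tool's x, y, z as a fraction of full scale, then the opening, from -1 (shut) to 1 (fully open). In form: [[x, y, z, wx, wy, wz, fingers], ...]. A call has 1 to 20 rows; each row shifts and turns the commanded pose from where the row before left it, along the tool's axes as they then stand; what a row does not reach is not made up. Full scale, the value 1, is 120 mm for a shift and 180 degrees for a turn. A row lasts 1/8 s, in which the tool goes at most 62.5 mm and 10.7 degrees, less where a joint would pass 70% of its speed; a pose out of reach is approached as far as the arm can. A call with a number of a shift or a turn outside -1 to 1 is refused whole. A call with a gripper value outside its range is refused whole. The fingers move at their own pace and stop on an object; "force" is the grip in N (left out, the last holds). Time passes only in rows, so rows that do not move let the fingers close. It gives the time, the measured TCP pose, the force, the opening and the grip force at its end, in the units of the state.
- robot.read_state(): the state, without advancing time (a new reading comes with each control period).
- robot.camera(name): name is "scene" or "top" or "wrist"; returns a dict with "frame" (384x512x3 uint8, red, green, blue), "K" (3x3 intrinsics, pixels), "T" (4x4, takes a point from camera to world coordinates). Camera axes: x right, y up, looking along -z (the intrinsics and any distortion apply to the point x, -y, -z); pixel columns grow to the right and rows downward; lengths in m; the calibration is good to about 2 mm. The wrist camera is an equidistant fisheye: a pixel r from the principal point sees the ray r / f radians off the axis. A picture is of the moment at which its call begins. There is no depth.
- robot.close_job(): hands the job in; it is judged then, once.
Trained networks look in the newest picture that a camera, given by its name, has taken for a name from the list of things; names that differ only in an ending like _2 or _b are one class to them, and where a whole thing is asked for, a point or a joint stands for the part that bears it (a point fixed in the world has none). Each returns a list of dicts, best first, with "conf" (0 to 1); they miss things now and then, are a little off and sometimes report something else, mostly with a low value. They report only what shows in the picture. A call takes as long as a camera call.
- robot.search_frame(query, camera): "extent" ([left, top, width, height] in pixels, round what is visible of it).
- robot.outline_of(query, camera): "mask" (384x512 bool, what is visible of it) and "extent" ([left, top, width, height] in pixels, round what is visible of it).
The state is a dict: "t": time; "joint_positions": joint angles; "joint_vel": joint speeds; "joint_torque": joint torques, N m; "position": TCP position; "ee_rot": TCP orientation; "wrist_force": force on the tool from outside, world axes, zero at the start; "torque": the same for the moment, N m; "opening": finger opening in m; "grip_force": force on a finger pad.
Only numpy, scipy, OpenCV 4.12 (cv2) and the standard library are available. Lean on these libraries where they do the work, as an engineer would, in place of code of your own. Each camera call takes 0.05 s, during which the arm holds its last target. There are 200 camera calls.

## Working session

There is one attempt and no reset: what is moved stays moved. The work goes in short steps, Python scripts to look and compute and a tool call to move; the robot and the scene stay as the last step left them, time stands still between calls to the robot, and variables do not carry over. Pictures are saved under pics/ and viewed, at most 10 in all, crops included, and the job is handed in when it is done.

Besides the shell and the picture viewer there is one more tool, called after "Request:" as name([rows], argument=value, ...), one row to a line, values as JSON. apply_moves: Moves the arm, as the interface text tells. Shift numbers are shares of 120 mm and turn numbers shares of 180 degrees, none past 1 either way. Its arguments: {"type":"object","properties":{"targets":{"type":"array","items":{"type":"array","items":{"type":"number","minimum":-1,"maximum":1}}},"force":{"type":"number"}},"required":["targets"]}

```bash
ls && mkdir -p pics && python3 - <<'E'
from cell import robot
import cv2, numpy as np, pickle
d={}
for n in ("scene","top","wrist"):
    c=robot.camera(n); d[n]=c
    print(n,c["K"].tolist(),np.round(c["T"],4).tolist())
    for q in ("food_holder","slicer","lever_tab","claws","holder_grip","lever_pivot","rails"):
        r=robot.search_frame(q,n)
        print(q,[(np.round(x["extent"],1).tolist(),round(x["conf"],2)) for x in r[:2]])
pickle.dump(d,open("d0.pkl","wb"))
im=np.hstack([d["scene"]["frame"],d["top"]["frame"]])
cv2.imwrite("pics/a.png",cv2.resize(d["scene"]["frame"][:,:,::-1],(800,600)))
cv2.imwrite("pics/b.png",cv2.resize(d["top"]["frame"][:,:,::-1],(800,600)))
print(robot.read_state())
E
```

```text
pics
scene [[431.8750762351386, 0.0, 255.65597246195378], [0.0, 431.8750762351386, 197.2823286658428], [0.0, 0.0, 1.0]] [[0.8184, 0.3595, -0.4483, -0.1561], [-0.5746, 0.5267, -0.6265, -1.074], [0.0109, 0.7703, 0.6376, 1.1917], [0.0, 0.0, 0.0, 1.0]]
food_holder [([263.3, 259.0, 25.8, 25.0], 0.94)]
slicer [([219.2, 162.2, 76.0, 65.4], 0.66)]
lever_tab [([244.2, 172.4, 10.7, 13.8], 0.55)]
claws [([220.4, 168.4, 77.3, 58.5], 0.97), ([217.9, 161.1, 75.3, 63.8], 0.65)]
holder_grip [([262.8, 263.6, 24.5, 24.6], 0.84)]
lever_pivot [([217.3, 165.3, 78.1, 56.8], 0.65)]
rails [([222.2, 162.6, 73.5, 62.6], 0.85)]
top [[460.46501277737696, 0.0, 244.97839523993713], [0.0, 460.46501277737696, 191.0949673332584], [0.0, 0.0, 1.0]] [[0.0018, 0.9973, -0.0731, 0.4773], [-0.9999, 0.0008, -0.0142, -0.0121], [-0.0141, 0.0731, 0.9972, 1.7798], [0.0, 0.0, 0.0, 1.0]]
food_holder [([314.3, 208.4, 31.9, 31.3], 0.56), ([216.8, 158.7, 37.7, 64.1], 0.33)]
slicer [([164.6, 192.7, 28.9, 22.5], 0.65), ([216.0, 168.4, 36.9, 53.3], 0.63)]
lever_tab [([216.4, 174.0, 6.2, 10.4], 0.44)]
claws [([218.4, 162.6, 37.9, 56.6],
[... 543 characters left out ...]
rray([-1.51733914e+00,  3.80617258e-01,  1.29737767e+00,  2.31305520e-06,
        1.46360954e+00, -2.15315412e-01]), 'joint_vel': array([ 3.34536208e-04, -1.22635110e-03,  6.08437053e-05,  1.66582158e-03,
       -4.08922631e-04,  2.90182560e-04]), 'joint_torque': array([-1.86184596e-03, -4.48332739e+01, -2.31464893e+01, -2.42834785e-04,
        4.83041167e-04, -2.47489837e-06]), 'position': array([ 0.14604119, -0.53024639,  0.23132067]), 'ee_rot': array([-5.79818090e-06,  9.90983759e-01,  1.33982045e-01,  1.62393423e-06]), 'wrist_force': array([-1.03168907,  0.17335495, -0.38899996]), 'torque': array([ 0.0115246 , -0.00060752,  0.04796204]), 'grip_force': 0.0, 'opening': 0.08558200429536625}
```

View pics/a.png

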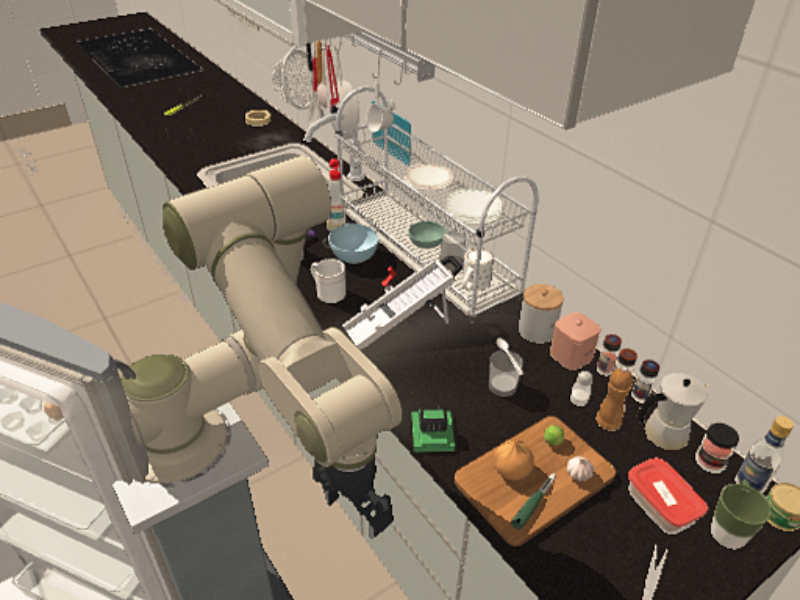

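View pics/b.png

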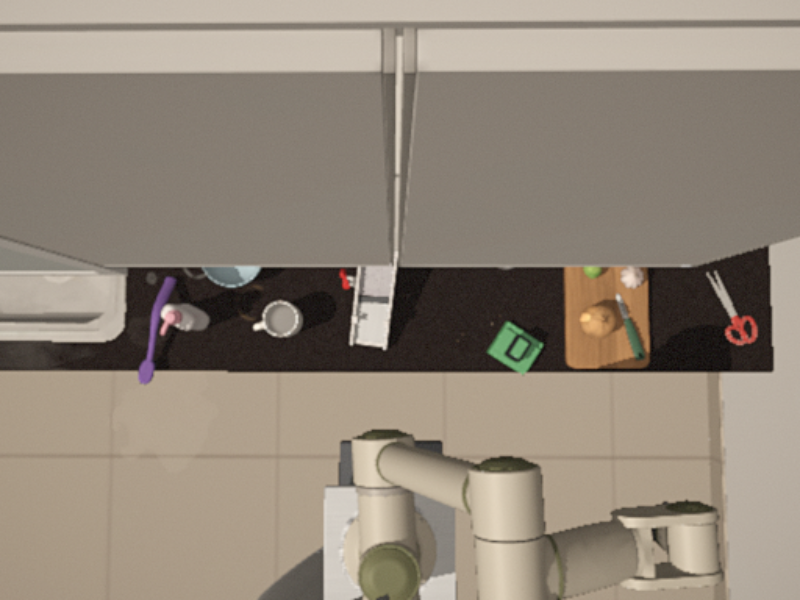

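The scene picture shows the green holder near (433,430) of the 800x600 view, slicer rising from (365,335) to (450,265), red lever at (390,275). The top view shows the holder at (515,347), the slicer's low end at (370,345), and the cupboard hiding its upper half.

```bash
cat > h.py <<'E'
import numpy as np, cv2, pickle
from scipy.spatial.transform import Rotation as R
def q2R(q): return R.from_quat([q[1],q[2],q[3],q[0]])
def ray(c,u,v,fish=False):
    K=c["K"];x=(u-K[0,2])/K[0,0];y=(v-K[1,2])/K[1,1]
    if fish:
        r=np.hypot(x,y);s=np.sin(r)/max(r,1e-9);d=np.array([x*s,-y*s,-np.cos(r)])
    else: d=np.array([x,-y,-1.])
    return c["T"][:3,3],c["T"][:3,:3]@d
def onz(c,u,v,z,fish=False):
    o,d=ray(c,u,v,fish); return o+d*(z-o[2])/d[2]
def proj(c,P,fish=False):
    P=np.atleast_2d(P);p=(P-c["T"][:3,3])@c["T"][:3,:3]
    x,y,z=p[:,0],-p[:,1],-p[:,2];K=c["K"]
    if fish:
        h=np.hypot(x,y);t=np.arctan2(h,z)/np.maximum(h,1e-9);a,b=x*t,y*t
    else: a,b=x/z,y/z
    return np.c_[K[0,0]*a+K[0,2],K[1,1]*b+K[1,2]]
def delta(p0,R0,p1,R1):
    """total shift (tool axes of R0) and turn in full-scale fractions"""
    return R0.inv().apply(np.asarray(p1)-p0)/.12,(R0.inv()*R1).as_rotvec()/np.pi
E
python3 - <<'E'
from h import *
d=pickle.load(open("d0.pkl","rb"))
for n,uv,z in (("top",(330,222),.04),("scene",(276,272),.03),("top",(237,222),.04),("top",(227,221),.04),("top",(249,223),.04),("top",(229,170),.12),("top",(253,170),.12),("top",(221,178),.12)):
    print(n,uv,onz(d[n],*uv,z).round(3))
# cupboard height guess; camera relation to tool
from cell import robot
s=robot.read_state();Rt=q2R(s["ee_rot"]);T=d["wrist"]["T"]
print(Rt.as_matrix().round(3).tolist(), Rt.inv().apply(T[:3,3]-s["position"]).round(4), (Rt.as_matrix().T@T[:3,:3]).round(3).tolist())
E
```

```text
top (330, 222) [ 0.489 -0.307  0.04 ]
scene (276, 272) [ 0.484 -0.307  0.03 ]
top (237, 222) [0.488 0.043 0.04 ]
top (227, 221) [0.492 0.08  0.04 ]
top (249, 223) [ 0.484 -0.003  0.04 ]
top (229, 170) [0.676 0.07  0.12 ]
top (253, 170) [ 0.676 -0.017  0.12 ]
top (221, 178) [0.647 0.099 0.12 ]
[[0.964, 0.266, 0.0], [0.266, -0.964, 0.0], [0.0, -0.0, -1.0]] [ 0.0733 -0.0008 -0.1421] [[0.002, 0.958, 0.287], [1.0, -0.002, -0.0], [0.0, 0.287, -0.958]]
```

Request:
apply_moves([
  [0,0,0,0,0,0.043,1],
  [0,0,-0.1,0,0,0.043,1],
  [0.2,-0.2,-0.06,0,0,0,1],
  [0.3,-0.33,-0.06,0,0,0,1],
  [0.3,-0.33,-0.06,0,0,0,1],
  [0.3,-0.33,-0.06,0,0,0,1],
  [0.3,-0.33,-0.06,0,0,0,1],
  [0.3,-0.33,-0.06,0,0,0,1],
  [0.3,-0.33,-0.06,0,0,0,1],
  [0.3,-0.33,-0.06,0,0,0,1],
  [0.2,-0.24,0,0,0,0,1],
  [0,0,0,0,0,0,1],
  [0,0,0,0,0,0,1],
])

```text
t: 2.82
position: [0.4463, -0.201, 0.3009]
ee_rot: [0.0, 1.0, -0.001, -0.0]
wrist_force: [-0.2, -0.2, 0.2]
opening: 0.0855
grip_force: 0.0
```

```bash
python3 - <<'E'
from h import *
from cell import robot
c=robot.camera("wrist");pickle.dump(c,open("w1.pkl","wb"))
cv2.imwrite("pics/c.png",cv2.resize(c["frame"][:,:,::-1],(800,600),interpolation=cv2.INTER_CUBIC))
s=robot.read_state();print(s["t"],s["position"],s["ee_rot"],c["T"].round(3).tolist())
for q in ("food_holder","slicer","lever_tab","holder_grip"):
    print(q,[(np.round(x["extent"],1).tolist(),round(x["conf"],2)) for x in robot.search_frame(q,"wrist")[:2]])
E
```

```text
2.875 [ 0.44609435 -0.20124847  0.30087894] [ 5.58540893e-05  9.99999379e-01 -1.10531547e-03 -1.31353151e-04] [[0.0, 0.958, 0.287, 0.519], [-1.0, 0.001, -0.0, -0.2], [-0.001, -0.287, 0.958, 0.443], [0.0, 0.0, 0.0, 1.0]]
food_holder [([280.5, 81.5, 87.2, 87.3], 0.59), ([12.6, 1.4, 104.4, 131.1], 0.16)]
slicer [([13.5, 0.5, 113.0, 131.5], 0.92)]
lever_tab [([11.6, 12.0, 27.0, 33.8], 0.94), ([275.7, 80.7, 93.0, 89.6], 0.19)]
holder_grip [([281.7, 82.6, 83.3, 84.9], 0.68), ([11.6, 1.2, 105.7, 129.8], 0.58)]
```

View pics/c.png

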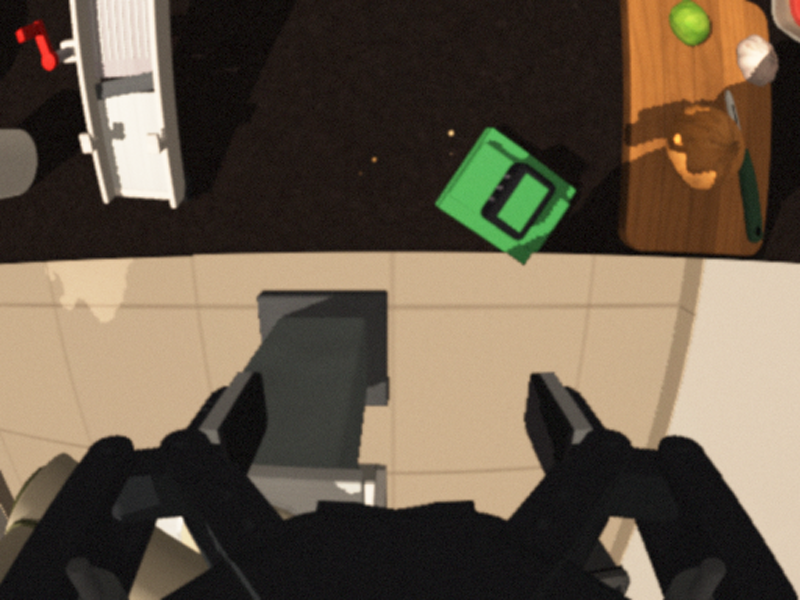

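The wrist view shows the holder clearly: corners at (436,203), (490,128), (575,190), (525,263), grip at (520,200). The slicer is at the upper left with its low end at (107,200)–(180,207) and red lever tab at (30,32), pivot near (50,62).

```bash
cat >> h.py <<'E'
from scipy.optimize import minimize
def box(x,y,z): return np.array([[a,b,c] for a in x for b in y for c in z])/1000.
HB=[box((-45,45),(-50.5,50.5),(12,17)),box((-30,30),(-50.5,50.5),(17,26.5)),box((-30,30),(-20,20),(26,64)),
    box((-45,45),(-53.5,-46.5),(0,12)),box((-45,45),(46.5,53.5),(0,12))]
def sil(c,Rm,t,boxes=HB,fish=True,s=4):
    m=np.zeros((384*s,512*s),np.uint8)
    for b in boxes:
        p=proj(c,b@Rm.T+t,fish)*s+s/2
        cv2.fillConvexPoly(m,cv2.convexHull(p.astype(np.float32)).astype(np.int32),1)
    return cv2.resize(m.astype(np.float32),(512,384),interpolation=cv2.INTER_AREA)
def greenmask(c):
    h=cv2.cvtColor(c["frame"],cv2.COLOR_RGB2HSV)
    g=cv2.inRange(h,(45,90,30),(80,255,255))
    n,l,st,_=cv2.connectedComponentsWithStats(g)
    k=1+st[1:,4].argmax(); g=(l==k).astype(np.uint8)
    cs,_=cv2.findContours(g,cv2.RETR_EXTERNAL,cv2.CHAIN_APPROX_NONE)
    return cv2.drawContours(np.zeros_like(g),cs,-1,1,-1).astype(np.float32)
def slicerT(x,y,yaw):
    Rm=(R.from_euler("z",yaw)*R.from_euler("y",-np.radians(25))).as_matrix()
    return Rm,np.array([x,y,.069])
E
python3 - <<'E'
from h import *
c=pickle.load(open("w1.pkl","rb"))
g=greenmask(c)
f=lambda p:np.abs(sil(c,R.from_euler("z",p[2]).as_matrix(),np.array([p[0],p[1],0]))-g).sum()
best=None
for y0 in (-.62,-.62+np.pi/2):
    r=minimize(f,[.489,-.305,y0],method="Nelder-Mead",options=dict(initial_simplex=[[.489,-.305,y0],[.5,-.305,y0],[.489,-.295,y0],[.489,-.305,y0+.1]]))
    print(r.x.round(4),np.degrees(r.x[2]).round(1),r.fun,g.sum())
for u,v in ((105,203),(180,207),(50,62),(30,32)):
    print(onz(c,u*.64,v*.64,.03 if v>100 else .15,True).round(3))
E
```

```text
[ 0.4879 -0.3061 -0.5719] -32.8 173.5 4493.0
[ 0.4939 -0.3017  0.9724] 55.7 1222.25 4493.0
[0.493 0.095 0.03 ]
[0.483 0.005 0.03 ]
[0.616 0.062 0.15 ]
[0.648 0.088 0.15 ]
```

Request:
apply_moves([
  [0.12,0.29,0.1,0,0,0,1],
  [0.12,0.29,0.1,0,0,0,1],
  [0.11,0.29,0.2,0,0,0,1],
  [0,0,0.2,0,0,0.0455,1],
  [0,0,0.2,0,0,0.0455,1],
  [0,0,0.2,0,0,0.0455,1],
  [0,0,0.1,0,0,0.0455,1],
  [0,0,0,0,0,0,1],
  [0,0,0,0,0,0,1],
])

```text
t: 4.2
position: [0.4884, -0.3055, 0.1696]
ee_rot: [0.0, 0.96, -0.282, 0.0]
wrist_force: [1.1, -0.5, 0.1]
opening: 0.0853
grip_force: 0.0
```

```bash
python3 - <<'E'
from h import *
from cell import robot
c=robot.camera("wrist")
s=robot.read_state();print(s["t"],s["position"],s["joint_positions"].round(2))
g=greenmask(c)
f=lambda p:np.abs(sil(c,R.from_euler("z",p[2]).as_matrix(),np.array([p[0],p[1],0]))-g).sum()
a=[.488,-.306,-.572]
r=minimize(f,a,method="Nelder-Mead",options=dict(initial_simplex=[a]+[np.add(a,e) for e in np.eye(3)*[.01,.01,.1]]))
print(r.x.round(4),np.degrees(r.x[2]).round(1),r.fun,g.sum())
R0=q2R(s["ee_rot"]);R1=R.from_euler("z",r.x[2])*R.from_euler("x",np.pi)
print(delta(s["position"],R0,[r.x[0],r.x[1],.030],R1))
m=sil(c,R.from_euler("z",r.x[2]).as_matrix(),np.array([r.x[0],r.x[1],0]))
im=c["frame"][:,:,::-1].copy();cs,_=cv2.findContours((m>.5).astype(np.uint8),0,2);cv2.drawContours(im,cs,-1,(0,0,255),1)
cv2.imwrite("pics/d.png",im)
E
```

```text
4.25 [ 0.48851925 -0.30549823  0.16973341] [-0.76  0.48  1.33  0.    1.34  1.38]
[ 0.4876 -0.307  -0.5626] -32.2 3180.75 5825.0
(array([-0.00124498,  0.01391545,  1.16444792]), array([ 8.04125640e-05, -4.54896094e-04, -2.75486359e-03]))
```

View pics/d.png

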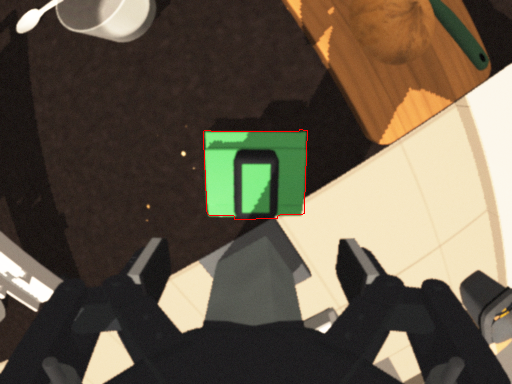

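The fitted outline (red) hugs the holder at (205–307,131–218), and the grip block is centred between the fingers. I'll descend and grip.

Request:
apply_moves([
  [0,0.014,0.3,0,0,-0.003,1],
  [0,0,0.35,0,0,0,1],
  [0,0,0.3,0,0,0,1],
  [0,0,0.15,0,0,0,1],
  [0,0,0.06,0,0,0,1],
  [0,0,0,0,0,0,1],
  [0,0,0,0,0,0,-1],
  [0,0,0,0,0,0,-1],
  [0,0,0,0,0,0,-1],
  [0,0,0,0,0,0,-1],
  [0,0,0,0,0,0,-1],
], force=50)

```text
t: 5.62
position: [0.4877, -0.3067, 0.0304]
ee_rot: [0.0, 0.961, -0.278, 0.001]
wrist_force: [0.1, 1.1, 5.7]
opening: 0.039
grip_force: 49.8
```

Request:
apply_moves([
  [0,0,-0.2,0,0,0,-1],
  [0,0,-0.4,0,0,-0.036,-1],
  [0,0,-0.4,0,0,-0.036,-1],
  [0,0,-0.3,0,0,-0.036,-1],
  [0,0,-0.1,0,0,-0.036,-1],
  [-0.1,-0.2,0,0,0,0,-1],
  [-0.13,-0.35,0,0,0,0,-1],
  [-0.13,-0.4,0,0,0,0,-1],
  [-0.13,-0.4,0,0,0,0,-1],
  [0,-0.4,0,0,0.028,0,-1],
  [0,-0.4,0,0,0.028,0,-1],
  [0,-0.4,0,0,0.028,0,-1],
  [0,-0.3,0,0,0.028,0,-1],
  [0,-0.1,0,0,0.027,0,-1],
  [0,0,0,0,0,0,-1],
  [0,0,0,0,0,0,-1],
])

```text
t: 7.62
position: [0.4686, 0.0513, 0.1978]
ee_rot: [0.012, 0.975, -0.055, 0.216]
wrist_force: [0.3, 0.5, -1.0]
opening: 0.0392
grip_force: 51.0
```

```bash
python3 - <<'E'
from h import *
from cell import robot
c=robot.camera("wrist");pickle.dump(c,open("w2.pkl","wb"))
cv2.imwrite("pics/e.png",cv2.resize(c["frame"][:,:,::-1],(800,600),interpolation=cv2.INTER_CUBIC))
s=robot.read_state();print(s["t"],s["position"],q2R(s["ee_rot"]).as_matrix().round(3).tolist(),s["opening"],s["joint_positions"].round(2))
E
```

```text
7.675 [0.46883795 0.05106661 0.19787332] [[0.901, -0.112, 0.42], [-0.101, -0.994, -0.047], [0.422, 0.0, -0.907]] 0.039545262543264466 [-0.15  0.12  1.85  0.03  0.73  1.52]
```

View pics/e.png

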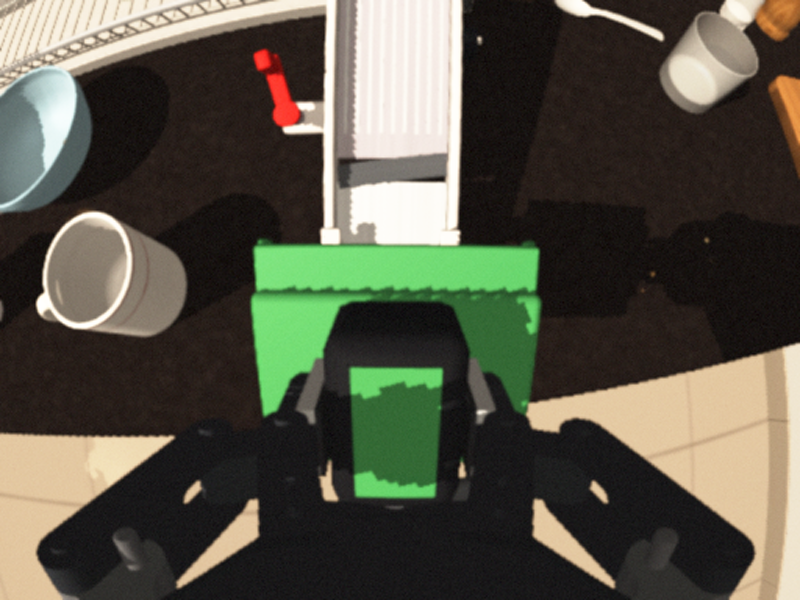

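The view shows the slicer rails' outer edges near columns 325 and 461, the claws at (331,236) and (450,236), the red lever pivot near (286,115) and tab at (265,60). The holder's leading edge is at row 245, hiding only the low end of the slicer.

```bash
cat > fit.py <<'E'
from h import *
from scipy.optimize import least_squares
c=pickle.load(open("w2.pkl","rb"))
g=cv2.cvtColor(c["frame"],cv2.COLOR_RGB2GRAY).astype(float)
red=(c["frame"][:,:,0]>120)&(c["frame"][:,:,1]<70)
def edge(line,lo,hi,sgn):
    d=sgn*np.diff(line[lo:hi]); k=d.argmax()
    if d[k]<25 or k<1 or k>len(d)-2: return None
    a,b,e=d[k-1:k+2]; return lo+k+.5+.5*(a-e)/(a-2*b+e-1e-9)
L=[];Rr=[]
for v in range(2,142,3):
    l=edge(cv2.GaussianBlur(g[v:v+1],(3,1),0)[0],200,218,1); r=edge(cv2.GaussianBlur(g[v:v+1],(3,1),0)[0],288,304,-1)
    if l and not 62<=v<=88: L.append((l,v))
    if r: Rr.append((r,v))
L,Rr=np.array(L),np.array(Rr)
print(len(L),len(Rr),L[::8].round(1).tolist(),Rr[::8].round(1).tolist())
v,u=np.nonzero(red); print("red",u.min(),u.max(),v.min(),v.max())
def linepts(p,y):
    Rm,t=slicerT(*p[:3]); P=np.c_[np.linspace(-30,180,60),np.full(60,y),np.full(60,12)]/1000
    return proj(c,P@Rm.T+t,True)
def res(p):
    a=linepts(p,44+p[3]*1000);b=linepts(p,-44-p[3]*1000)
    ra=L[:,0]-np.interp(L[:,1],a[::-1,1],a[::-1,0]); rb=Rr[:,0]-np.interp(Rr[:,1],b[::-1,1],b[::-1,0])
    return np.r_[ra,rb]
if __name__=="__main__":
    for fx in (.595,.601,.607):
        r=least_squares(lambda q:res([fx,q[0],q[1],q[2]]),[.0375,-.11,0],loss="soft_l1",x_scale=[.01,.1,.01])
        p=[fx,*r.x]; print(np.round(p,4),np.degrees(p[2]).round(2),np.abs(r.fun).mean())
        Rm,t=slicerT(*p[:3])
        for n,P in dict(clawL=(-36.5,41,27),clawR=(-36.5,-41,27),piv=(37,66,26)).items():
            print(n,(proj(c,np.array(P)/1000@Rm.T+t,True)[0]/.64).round(1))
    print("rows claw edge", np.round(g[140:160,212],0), np.round(g[140:160,288],0))
E
python3 fit.py
```

```text
37 47 [[208.4, 5.0], [207.4, 29.0], [206.8, 53.0], [206.7, 104.0], [206.6, 128.0]] [[295.3, 2.0], [295.2, 26.0], [295.0, 50.0], [294.7, 74.0], [293.9, 98.0], [293.4, 122.0]]
red 162 191 31 80
[ 5.950e-01  4.110e-02 -1.285e-01 -2.000e-04] -7.36 0.0870801209955056
clawL [323.9 237.9]
clawR [454.7 240.1]
piv [284.1 121.7]
[ 6.010e-01  4.040e-02 -1.285e-01  2.000e-04] -7.36 0.08696105378635637
clawL [324.3 228.7]
clawR [454.5 230.8]
piv [285.1 113.5]
[ 6.070e-01  3.960e-02 -1.286e-01  6.000e-04] -7.37 0.0896707212364843
clawL [324.7 219.6]
clawR [454.3 221.7]
piv [286.1 105.4]
rows claw edge [236. 236. 238. 238. 232. 208. 220. 250. 253. 253. 253. 253. 253. 253.
 252. 244. 170. 128. 164. 179.] [254. 254. 254. 254. 254. 253. 234. 219. 249. 253. 253. 253. 253. 253.
 253. 251. 228. 152. 145. 167.]
```

```bash
python3 - <<'E'
from fit import *
from cell import robot
s=robot.read_state();Rt=q2R(s["ee_rot"]);p0=s["position"]
# front edge of holder: per-column green transition
hsv=cv2.cvtColor(c["frame"],cv2.COLOR_RGB2HSV);gm=cv2.inRange(hsv,(45,90,30),(80,255,255))>0
gr=c["frame"][:,:,1].astype(float)-c["frame"][:,:,0]
pts=[]
for u in list(range(168,204,4))+list(range(300,340,4)):
    e=edge(gr[:,u],145,170,1)
    if e: pts.append((u,e))
pts=np.array(pts); print(pts[::3].round(1).tolist())
lft=[edge(gr[v],155,172,1) for v in range(162,182,4)];rgt=[edge(gr[v],335,352,-1) for v in range(162,182,4)]
print(lft,rgt)
H=R.from_euler("x",np.pi)
def hp(q,P):  # q: dx,dy,dz, roll pitch yaw of holder in tool
    Rm=(Rt*H*R.from_euler("xyz",q[3:])).as_matrix();t=p0+Rt.apply([q[0],q[1],.0304+q[2]])
    return proj(c,np.array(P)/1000@Rm.T+t,True)
for z in (12,17): print(z,hp(np.zeros(6),[(45,50.5,z),(45,0,z),(45,-50.5,z)]).round(1).tolist())
print("deck",hp(np.zeros(6),[(30,50.5,26.5),(30,0,26.5),(30,-50.5,26.5),(-0,50.5,26.5),(0,-50.5,26.5)]).round(1).tolist())
Rm,t=slicerT(.6012,.0404,-.1285)
# lever
v,u=np.nonzero(red&(np.add.outer(np.arange(384),0*np.arange(512))<46));print("tab",u.mean(),v.mean(),u.min(),u.max(),v.min(),v.max())
for a in np.arange(0,.4,.05):
    b=.61-a; print(round(a,2),[proj(c,np.array([37+33*np.cos(b),66+33*np.sin(b),z])/1000@Rm.T+t,True)[0].round(1).tolist() for z in (26,48)])
# misalignment tool vs bed
Bt=R.from_matrix(Rm)*H
print("turn",delta(p0,Rt,p0,Bt)[1], "TCP in bed",((p0-t)@Rm).round(4))
E
```

```text
37 47 [[208.4, 5.0], [207.4, 29.0], [206.8, 53.0], [206.7, 104.0], [206.6, 128.0]] [[295.3, 2.0], [295.2, 26.0], [295.0, 50.0], [294.7, 74.0], [293.9, 98.0], [293.4, 122.0]]
red 162 191 31 80
[[172.0, 156.6], [184.0, 156.0], [196.0, 155.8], [304.0, 156.8], [316.0, 157.1], [328.0, 157.3]]
[np.float64(161.70588235293513), np.float64(162.2040816326591), np.float64(162.0652173913138), np.float64(162.55263157894598), np.float64(162.99999999998485)] [np.float64(344.58974358974126), np.float64(344.1500000000175), np.float64(343.93103448274377), np.float64(343.60526315789195), np.float64(343.2800000000088)]
12 [[165.2, 153.8], [254.8, 153.0], [344.2, 154.3]]
17 [[162.7, 155.4], [254.9, 154.6], [346.8, 155.9]]
deck [[159.6, 186.5], [254.9, 186.7], [349.9, 187.0], [165.0, 237.7], [344.1, 238.0]]
tab 168.22388059701493 37.791044776119406 162 177 31 44
0.0 [[164.5, 47.1], [157.5, 43.2]]
0.05 [[165.8, 46.1], [158.9, 42.1]]
0.1 [[167.2, 45.2], [160.4, 41.1]]
0.15 [[168.6, 44.3], [161.9, 40.2]]
0.2 [[170.1, 43.5], [163.5, 39.3]]
0.25 [[171.6, 42.8], [165.1, 38.5]]
0.3 [[173.1, 42.2], [166.8, 37.9]]
0.35 [[174.7, 41.6], [168.4, 37.2]]
turn [-0.00212701  0.0001473   0.00470298] TCP in bed [-0.0657 -0.0064  0.1729]
```

Request:
apply_moves([
  [0,0,0,-0.002,0,0.0047,-1],
  [0.15,-0.01,0.1,0,0,0,-1],
  [0.25,-0.02,0.2,0,0,0,-1],
  [0.25,-0.017,0.2,0,0,0,-1],
  [0.25,0,0.2,0,0,0,-1],
  [0.1,0,0.12,0,0,0,-1],
  [0,0,0,0,0,0,-1],
  [0,0,0,0,0,0,-1],
])

```text
t: 8.68
position: [0.6173, 0.0384, 0.1595]
ee_rot: [0.014, 0.974, -0.062, 0.216]
wrist_force: [0.3, 0.2, -1.6]
opening: 0.0394
grip_force: 51.0
```

```bash
cat > st.py <<'E'
from h import *
from cell import robot
Rm,t=slicerT(.6012,.0404,-.1285)
def show():
    s=robot.read_state();Rt=q2R(s["ee_rot"]);B=R.from_matrix(Rm)*R.from_euler("x",np.pi)
    print(s["t"],"TCP bed mm",((s["position"]-t)@Rm*1000).round(1),"turn",delta(0,Rt,0*s["position"],B)[1].round(4),"F bed",(s["wrist_force"]@Rm).round(1),"open",round(s["opening"],4))
    return s
if __name__=="__main__": show()
E
python3 st.py
```

```text
8.675 TCP bed mm [53.   0.1 75.1] turn [-0.0003  0.0001  0.0002] F bed [-0.4  0.2 -1.6] open 0.0394
```

Request:
apply_moves([
  [0.01,0.0075,0.1,0,0,0,-1],
  [0,0,0.12,0,0,0,-1],
  [0,0,0.08,0,0,0,-1],
  [0,0,0.04,0,0,0,-1],
  [0,0,0,0,0,0,-1],
])

```text
t: 9.3
position: [0.6363, 0.0351, 0.1224]
ee_rot: [0.013, 0.974, -0.062, 0.216]
wrist_force: [1.2, 0.6, -1.7]
opening: 0.0394
grip_force: 51.0
```

```bash
python3 - <<'E'
from st import *
show()
c=robot.camera("wrist");cv2.imwrite("pics/f.png",cv2.resize(c["frame"][:,:,::-1],(800,600),interpolation=cv2.INTER_CUBIC))
E
```

```text
9.3 TCP bed mm [54.7 -0.7 33.4] turn [-0.0003  0.0001  0.0002] F bed [ 0.3  0.7 -2. ] open 0.0394
```

View pics/f.png

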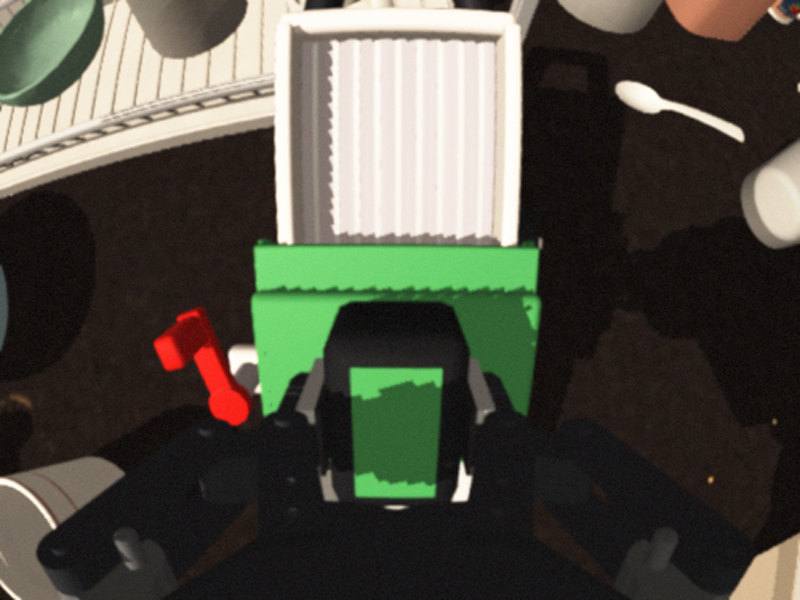

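The holder straddles the rails: rail outer edges at columns ~274 and ~521, skirts at 255 and 538, nearly centred. I'll lower it the last few millimetres.

Request:
apply_moves([
  [0,0.004,0.01,0,0,0,-1],
  [0,0,0.01,0,0,0,-1],
  [0,0,0.006,0,0,0,-1],
  [0,0,0,0,0,0,-1],
])

```text
t: 9.85
position: [0.6375, 0.0345, 0.12]
ee_rot: [0.014, 0.974, -0.062, 0.216]
wrist_force: [0.3, -0.7, -2.4]
opening: 0.0394
grip_force: 51.0
```

```bash
python3 st.py
```

```text
9.85 TCP bed mm [54.9 -1.2 30.7] turn [-0.0003 -0.0001  0.0003] F bed [-0.7 -0.7 -2.3] open 0.0394
```

Request:
apply_moves([
  [0,0,0.006,0,0,0,-1],
  [0,0,0.006,0,0,0,-1],
  [0,0,0,0,0,0,-1],
])

```text
t: 10.22
position: [0.6379, 0.0345, 0.1194]
ee_rot: [0.014, 0.974, -0.062, 0.216]
wrist_force: [-6.9, 0.4, 4.5]
opening: 0.0392
grip_force: 52.1
```

```bash
python3 st.py
```

```text
10.225 TCP bed mm [55.  -1.1 30. ] turn [-0.0003 -0.0002  0.0003] F bed [-4.3 -0.5  7. ] open 0.0392
```

Request:
apply_moves([
  [-0.03,0,-0.003,0,0,0,-1],
  [-0.06,0,0,0,0,0,-1],
  [-0.06,0,0,0,0,0,-1],
  [-0.06,0,0,0,0,0,-1],
  [-0.06,0,0,0,0,0,-1],
  [-0.04,0,0,0,0,0,-1],
  [0,0,0,0,0,0,-1],
])

```text
t: 11.1
position: [0.604, 0.0388, 0.1034]
ee_rot: [0.014, 0.974, -0.062, 0.216]
wrist_force: [-3.5, 1.0, 6.2]
opening: 0.0395
grip_force: 52.0
```

```bash
python3 st.py
```

```text
11.1 TCP bed mm [17.2 -1.2 29.9] turn [-0.0003 -0.0001  0.0003] F bed [-0.6  0.5  7.2] open 0.0395
```

Request:
apply_moves([
  [-0.03,0,-0.002,0,0,0,-1],
  [-0.04,0,0,0,0,0,-1],
  [-0.03,0,0,0,0,0,-1],
  [-0.015,0,0,0,0,0,-1],
  [0,0,0,0,0,0,-1],
])

```text
t: 11.72
position: [0.5917, 0.0404, 0.0977]
ee_rot: [0.014, 0.974, -0.062, 0.216]
wrist_force: [-0.8, 0.6, 6.7]
opening: 0.0394
grip_force: 51.9
```

```bash
python3 st.py
```

```text
11.725 TCP bed mm [ 3.6 -1.3 30. ] turn [-0.0003 -0.0001  0.0003] F bed [2.1 0.5 6.4] open 0.0394
```

Request:
apply_moves([
  [-0.012,0,0,0,0,0,-1],
  [-0.012,0,0,0,0,0,-1],
  [0,0,0,0,0,0,-1],
])

```text
t: 12.1
position: [0.5893, 0.0407, 0.0965]
ee_rot: [0.014, 0.974, -0.062, 0.216]
wrist_force: [-1.6, 0.4, 6.0]
opening: 0.039
grip_force: 51.8
```

```bash
python3 st.py
```

```text
12.1 TCP bed mm [ 0.9 -1.3 30. ] turn [-0.0003 -0.0002  0.0003] F bed [1.  0.2 6.1] open 0.039
```

Request:
apply_moves([
  [-0.012,0,0,0,0,0,-1],
  [-0.012,0,0,0,0,0,-1],
  [0,0,0,0,0,0,-1],
])

```text
t: 12.48
position: [0.5889, 0.0407, 0.0967]
ee_rot: [0.014, 0.974, -0.062, 0.219]
wrist_force: [7.2, 0.2, 5.2]
opening: 0.0397
grip_force: 51.2
```

```bash
python3 st.py
```

```text
12.475 TCP bed mm [ 0.6 -1.3 30.3] turn [-0.0003 -0.0021  0.0004] F bed [8.6 1.2 1.7] open 0.0397
```

Request:
apply_moves([
  [0,0,0,0,0,0,0.6],
  [0,0,0,0,0,0,0.6],
  [0,0,0,0,0,0,0.6],
  [0,0,-0.1,0,0,0,0.6],
  [0,0,-0.3,0,0,0,0.6],
  [0,0,-0.3,0,0,0,0.6],
  [-0.2,0,-0.2,0,0,0,-1],
  [-0.2,0,0,0,0,0,-1],
  [-0.1,0,0,0,0,0,-1],
  [0,0,0,0,0,0,-1],
])

```text
t: 13.72
position: [0.4874, 0.0537, 0.1678]
ee_rot: [0.013, 0.974, -0.062, 0.216]
wrist_force: [-0.6, -0.7, 0.2]
opening: 0.0002
grip_force: 0.0
```

```bash
python3 - <<'E'
from st import *
show()
c=robot.camera("wrist");pickle.dump(c,open("w3.pkl","wb"));f=c["frame"][:,:,::-1].copy()
for a in (.2,.3,.4):
    b=.61-a
    for z in (26,48):
        u=proj(c,np.array([37+33*np.cos(b),66+33*np.sin(b),z])/1000@Rm.T+t,True)[0]; print(a,z,(u*1.5625).round(0))
for b in HB:
    pass
m=sil(c,Rm,t);cs,_=cv2.findContours((m>.5).astype(np.uint8),0,2);cv2.drawContours(f,cs,-1,(0,0,255),1)
cv2.imwrite("pics/g.png",cv2.resize(f,(800,600),interpolation=cv2.INTER_CUBIC))
E
```

```text
13.725 TCP bed mm [-62.1  -1.4 138. ] turn [-0.0003  0.      0.0002] F bed [-0.4 -0.8  0.4] open 0.0002
0.2 26 [252.  65.]
0.2 48 [240.  58.]
0.3 26 [257.  63.]
0.3 48 [245.  55.]
0.4 26 [263.  61.]
0.4 48 [251.  53.]
```

View pics/g.png

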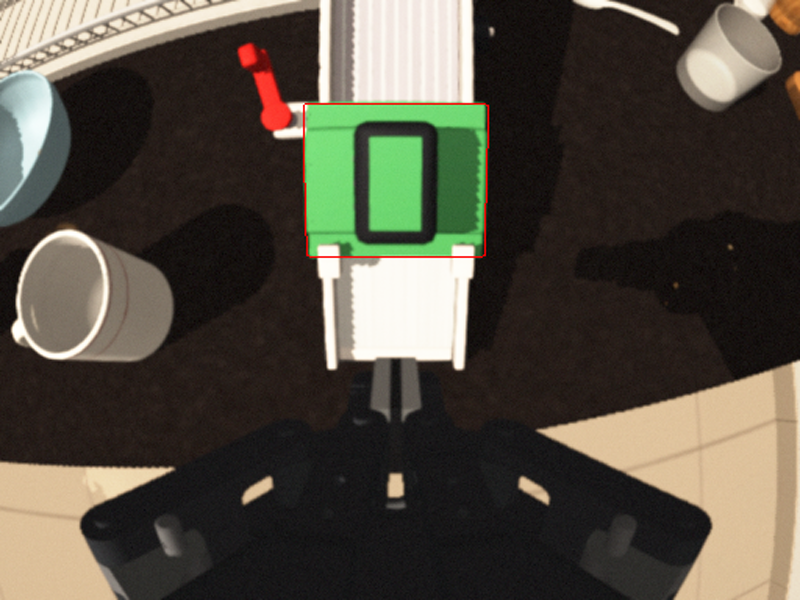

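The holder is home: its outline matches the predicted home silhouette (305–487,103–257), flange under both claws at (330,262) and (463,262). Lever tab top is at (248,54), so the lever is at about 0.33 rad. The dish rack's front edge runs (100,75)–(320,5).

```bash
python3 - <<'E'
from st import *
c=pickle.load(open("w3.pkl","rb"))
for u in ((100,85),(250,30),(310,8)):
    for z in (.05,.1,.2): print(u,z,onz(c,u[0]*.64,u[1]*.64,z,True).round(3))
def push(b,hy=14.5,hx=11,extra=0):
    n=np.array([-np.sin(b),np.cos(b)]);u=np.array([np.cos(b),np.sin(b)])
    d=4.5+hx*abs(n[0])+hy*abs(n[1])+extra
    return np.array([37,66])+33*u+n*d
for b in (.28,.0,-.3,-.6,-.9,-1.2,-1.4,-1.57): print(b,push(b).round(1), "tool xy frac from prev")
s=show();R0=q2R(s["ee_rot"])
for P in ((62,112,100),(62,112,34)):
    w=np.array(P)/1000@Rm.T+t; print(P,"world",w.round(3),delta(s["position"],R0,w,R0)[0].round(3))
E
```

```text
(100, 85) 0.05 [0.741 0.272 0.05 ]
(100, 85) 0.1 [0.696 0.232 0.1  ]
(100, 85) 0.2 [0.607 0.154 0.2  ]
(250, 30) 0.05 [0.756 0.135 0.05 ]
(250, 30) 0.1 [0.709 0.121 0.1  ]
(250, 30) 0.2 [0.614 0.091 0.2  ]
(310, 8) 0.05 [0.769 0.087 0.05 ]
(310, 8) 0.1 [0.719 0.081 0.1  ]
(310, 8) 0.2 [0.62  0.069 0.2  ]
0.28 [62.8 95.8] tool xy frac from prev
0.0 [70. 85.] tool xy frac from prev
-0.3 [74.9 76.9] tool xy frac from prev
-0.6 [77.  66.1] tool xy frac from prev
-0.9 [74.8 53.9] tool xy frac from prev
-1.2 [67.6 42.5] tool xy frac from prev
-1.4 [60.2 36.5] tool xy frac from prev
-1.57 [52.5 33. ] tool xy frac from prev
13.775 TCP bed mm [-61.3  -1.4 137.9] turn [-0.0003 -0.0003  0.0002] F bed [ 0.6  0.4 -0.8] open 0.0001
(62, 112, 100) world [0.629 0.15  0.186] [ 1.028 -0.944  0.318]
(62, 112, 34) world [0.657 0.146 0.126] [ 1.027 -0.944  0.868]
```

Request:
apply_moves([
  [0.1,-0.1,0,0,0,0,-1],
  [0.2,-0.2,0,0,0,0,-1],
  [0.25,-0.22,0.05,0,0,0,-1],
  [0.25,-0.22,0.13,0,0,0,-1],
  [0.17,-0.154,0.14,0,0,0,-1],
  [0.058,-0.05,0.1,0,0,0,-1],
  [0,0,0.2,0,0,0,-1],
  [0,0,0.15,0,0,0,-1],
  [0,0,0.1,0,0,0,-1],
  [0,0,0,0,0,0,-1],
])

```text
t: 15.02
position: [0.6566, 0.1459, 0.1246]
ee_rot: [0.014, 0.974, -0.062, 0.216]
wrist_force: [-0.4, -0.2, -1.0]
opening: -0.0001
grip_force: 0.0
```

```bash
python3 - <<'E'
from st import *
s=show();print(s["joint_positions"].round(2))
c=robot.camera("wrist");cv2.imwrite("pics/i.png",cv2.resize(c["frame"][:,:,::-1],(800,600),interpolation=cv2.INTER_CUBIC))
E
```

```text
15.025 TCP bed mm [ 61.  111.8  32.9] turn [-0.0002  0.0003  0.0002] F bed [-0.8 -0.2 -0.8] open -0.0001
[ 0.08  0.54  1.43 -0.13  0.74  1.85]
```

View pics/i.png

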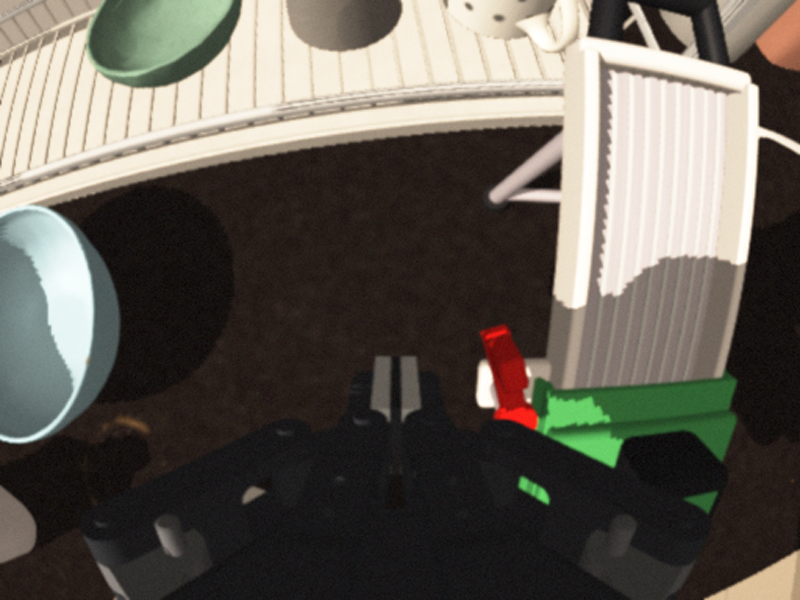

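The tab (497,335) is just right of the shut fingertips (395,360), nothing in the way; now sweep it round.

Request:
apply_moves([
  [0.01,0.07,0,0,0,0,-1],
  [0.01,0.065,0,0,0,0,-1],
  [0.03,0.045,0,0,0,0,-1],
  [0.03,0.045,0,0,0,0,-1],
  [0.02,0.034,0,0,0,0,-1],
  [0.02,0.034,0,0,0,0,-1],
  [0.01,0.045,0,0,0,0,-1],
  [0.01,0.045,0,0,0,0,-1],
  [0,0,0,0,0,0,-1],
])

```text
t: 16.2
position: [0.6662, 0.0981, 0.1326]
ee_rot: [0.014, 0.974, -0.062, 0.216]
wrist_force: [-0.1, 0.7, -0.2]
opening: 0.0003
grip_force: 0.1
```

```bash
python3 st.py
```

```text
16.2 TCP bed mm [78.6 65.5 33.6] turn [-0.0002 -0.0003  0.0001] F bed [-0.3  0.7 -0.1] open 0.0003
```

Request:
apply_moves([
  [-0.015,0.05,0,0,0,0,-1],
  [-0.017,0.047,0,0,0,0,-1],
  [-0.03,0.047,0,0,0,0,-1],
  [-0.03,0.047,0,0,0,0,-1],
  [-0.03,0.025,0,0,0,0,-1],
  [-0.032,0.025,0,0,0,0,-1],
  [-0.032,0.015,0,0,0,0,-1],
  [-0.032,0.015,0,0,0,0,-1],
  [0,0,0,0,0,0,-1],
])

```text
t: 17.32
position: [0.6389, 0.0694, 0.1219]
ee_rot: [0.013, 0.974, -0.062, 0.217]
wrist_force: [4.1, 1.7, 0.6]
opening: -0.0003
grip_force: 1.9
```

```bash
python3 - <<'E'
from st import *
show()
c=robot.camera("wrist");cv2.imwrite("pics/j.png",cv2.resize(c["frame"][:,:,::-1],(800,600),interpolation=cv2.INTER_CUBIC))
E
```

```text
17.325 TCP bed mm [52.9 33.6 33.7] turn [-0.0004 -0.0009  0.0002] F bed [ 3.7  2.2 -1.1] open -0.0003
```

View pics/j.png

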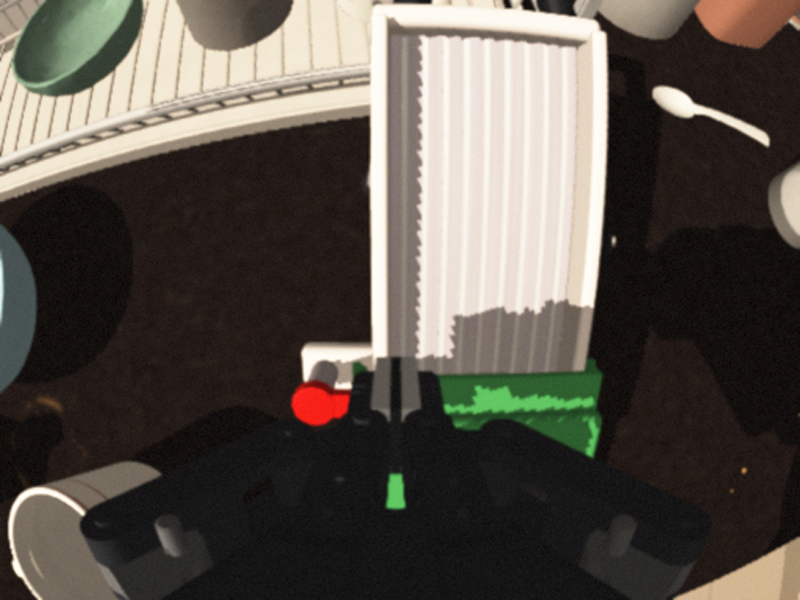

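The lever bar now points across (hub at (318,403), bar going right under the fingers). Push a bit more to feel the end stop.

Request:
apply_moves([
  [-0.015,0,0,0,0,0,-1],
  [-0.015,0,0,0,0,0,-1],
  [0,0,0,0,0,0,-1],
])

```text
t: 17.75
position: [0.6384, 0.0695, 0.122]
ee_rot: [0.013, 0.973, -0.062, 0.221]
wrist_force: [15.2, 0.7, -0.9]
opening: -0.0002
grip_force: 6.7
```

```bash
python3 st.py
```

```text
17.75 TCP bed mm [52.5 33.7 34. ] turn [-0.0005 -0.0031  0.0001] F bed [13.2  2.7 -7.2] open -0.0002
```

The end stop is felt (13 N, no further travel). Back off and check.

Request:
apply_moves([
  [0.06,0,0,0,0,0,-1],
  [0.06,0,0,0,0,0,-1],
  [0,0,-0.2,0,0,0,-1],
  [0,0,-0.35,0,0,0,-1],
  [-0.1,0.05,-0.35,0,0,0,-1],
  [-0.3,0.1,0,0,0,0,-1],
  [-0.35,0.1,0,0,0,0,-1],
  [-0.35,0,0,0,0,0,-1],
  [-0.2,0,0,0,0,0,-1],
  [0,0,0,0,0,0,-1],
  [0,0,0,0,0,0,-1],
])

```text
t: 19.12
position: [0.4598, 0.062, 0.1585]
ee_rot: [0.014, 0.974, -0.062, 0.217]
wrist_force: [0.1, 0.1, -0.7]
opening: -0.0002
grip_force: 0.0
```

```bash
python3 - <<'E'
from st import *
show()
c=robot.camera("wrist");f=c["frame"][:,:,::-1].copy()
red=(c["frame"][:,:,0]>110)&(c["frame"][:,:,1]<70);v,u=np.nonzero(red);print("red",u.min(),u.max(),v.min(),v.max())
for a in (1.9,2.03,2.18):
    b=.61-a
    print(a,[proj(c,np.array([37+33*np.cos(b),66+33*np.sin(b),z])/1000@Rm.T+t,True)[0].round(1).tolist() for z in (26,48)])
m=sil(c,Rm,t);cs,_=cv2.findContours((m>.5).astype(np.uint8),0,2);cv2.drawContours(f,cs,-1,(0,0,255),1)
cv2.imwrite("pics/k.png",cv2.resize(f,(800,600),interpolation=cv2.INTER_CUBIC))
E
```

```text
19.125 TCP bed mm [-91.8   3.3 141.5] turn [-0.0003 -0.0005  0.0002] F bed [-0.2  0.1 -0.7] open -0.0002
red 173 511 3 51
1.9 [[218.3, 29.8], [215.1, 23.4]]
2.03 [[219.3, 34.3], [216.2, 28.2]]
2.18 [[219.7, 39.6], [216.6, 34.0]]
```

View pics/k.png

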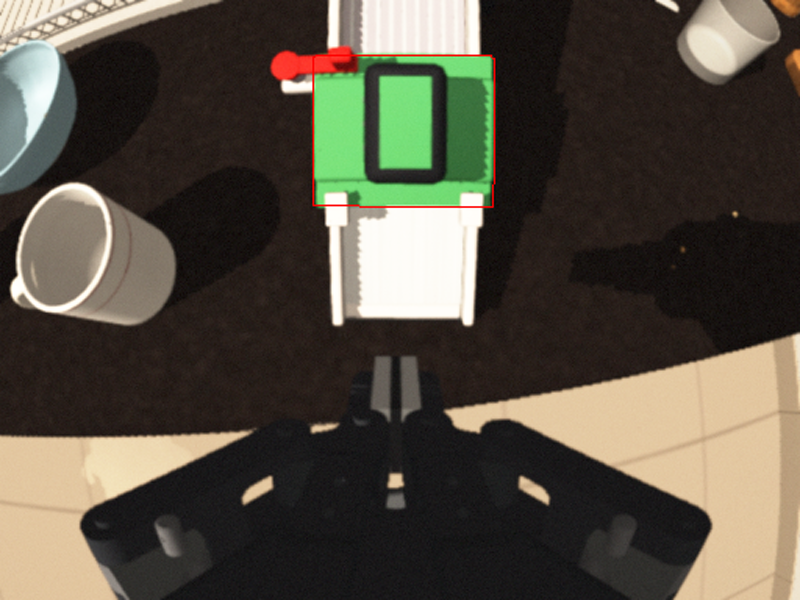

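The holder matches its home outline under the claws (336,208) and (471,208). The tab top at (341,53), i.e. (218,34) in raw pixels, matches the 2.18 rad prediction, and the arm is clear.

```bash
python3 -c "
from cell import robot
print(robot.close_job())"
```

```text
the job is handed in; nothing more can be done
None
```

The holder is home against the stops under the claws, the red lever is turned to its end stop, the arm is clear and the job is handed in; the hand-in returned no verdict.

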